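# Prick both slat-pin centres in a shutter stile with a spring-backed tilt plate

### The job

Prick the two slat-pin centres in the shutter stile with the marking jig: with a fingertip, press the rubber pad on the left corner of the sprung plate (left as seen from the robot) straight down until that corner's pointer stands level with its brass marker tab, keep it there for about a second, and let the corner spring right back up. Then do the same with the right corner. Do not press a pointer past its tab or the pin will split the wood, do not shift the tabs, press one corner at a time, and leave the things standing around the jig where they are.

Things in the scene. Friction and masses are not known exactly. Their poses are not given: they have to be found in the camera images.
- jig: fixed jig: plywood base 250 x 390 x 12 mm, a wooden stile (50 x 440 mm, top at 40 mm) and above it a sprung square aluminium plate (160 mm side, top at 73 mm) set cornerwise. Origin on the bench below the ball pivot at the plate's near corner; x points to its far corner, y to the left. Pads at x 85, y +85 (left) and -85 mm (right). Turned up to 0.35 rad.
- left_pad: black rubber press pad on the plate's left corner: disc 32 mm across, 10 mm high; origin at the centre of its TOP face, 83 mm above the bench at rest. Press it straight down: it sinks 4 mm for every 7 mm its pointer sinks. The push starts near 3 N and grows about 0.5 N per mm (about 12 N at the lowest mark); the spring lifts it back when let go.
- left_pointer: thin dark steel pointer sticking out beyond the left pad, on the line from the ball pivot through the pad; origin at its tip, 210 mm from the pivot and 70 mm above the bench at rest. It goes down with the left corner.
- left_mark: brass marker tab, 10 mm high, 26 mm long, on the upright scale post (110 mm tall) at the left pointer; origin at mid-height of the tab's end nearest the pointer tip, z axis up. It stands 16 to 32 mm below the resting pointer, differently on each side and each time; held only by friction.
- left_tilt (a joint): tilt of the plate's left corner, rad: 0 = at rest (up), grows as the left pad is pressed down, stop at 0.2; the pad sinks 120 mm and the pointer 210 mm per rad. It hardly moves when only the right pad is pressed.
- right_pad: black rubber press pad on the plate's right corner: disc 32 mm across, 10 mm high; origin at the centre of its TOP face, 83 mm above the bench at rest. Press it straight down: it sinks 4 mm for every 7 mm its pointer sinks. The push starts near 3 N and grows about 0.5 N per mm (about 12 N at the lowest mark); the spring lifts it back when let go.
- right_pointer: thin dark steel pointer sticking out beyond the right pad, on the line from the ball pivot through the pad; origin at its tip, 210 mm from the pivot and 70 mm above the bench at rest. It goes down with the right corner.
- right_mark: brass marker tab, 10 mm high, 26 mm long, on the upright scale post (110 mm tall) at the right pointer; origin at mid-height of the tab's end nearest the pointer tip, z axis up. It stands 16 to 32 mm below the resting pointer, differently on each side and each time; held only by friction.
- right_tilt (a joint): tilt of the plate's right corner, rad: 0 = at rest (up), grows as the right pad is pressed down, stop at 0.2; the pad sinks 120 mm and the pointer 210 mm per rad. It hardly moves when only the left pad is pressed.
- hammer: loose bystander: hammer 240 mm long lying on the bench left of the jig; leave alone
- glue: loose bystander: white bottle, 56 mm across, 130 mm high, upright beside the jig; origin at its underside centre; leave alone
- tin: loose bystander: plain metal can, 68 mm across, 75 mm high, upright beside the jig; origin at its underside centre; leave alone
- offcut: loose bystander: wooden offcut 60 x 60 x 45 mm beside the jig; origin at its underside centre; leave alone

How it is judged:
By the outcome, as a careful person would: the job done as asked, in the order asked, and still so for the second after the job is handed in, with the robot touching nothing.
It also fails if it takes over 50 s, if anything falls off the work surface, if the arm or the gripper's body presses on something with over 40 N, if the wrist force passes 120 N, or if a joint passes its speed limit or range.

### The arm

A 7-joint arm with a two-finger parallel gripper is mounted at the origin on the work surface. World frame = base frame: x ahead of the robot, y to its left, z up, the work surface at z = 0. Lengths are in mm, angles in degrees, forces in N, time in s.
With the tool pointing down it reaches from about 400 to 850 mm from the base axis. Payload 4.4 kg.
Tool frame: the origin (TCP) lies midway between the tips of the shut fingers; the grasp point (between the pads) lies 19 mm behind it; x points along the fingers, y is the direction in which the jaws open and shut, and the axes are right-handed (so a half turn about x gives the same grasp; the last joint's range is limited). The gripper opens to 94 mm and grips with 3 to 60 N. Pads are 16 mm wide; open, the fingers measure 119 mm over their backs; the gripper's body (75 mm by 177 mm) begins 78 mm behind the grasp point.
Start: joints at [61.318, 36.005, 2.206, 86.941, -1.547, 57.084, -1.146], TCP at [273.828, -589.522, 205.478] pointing down, gripper open.
Joint ranges: [-175.42, 175.42], [-21.48, 121.26], [-71.46, 75.88], [10.55, 141.38], [-63.04, 243.04], [13.31, 113.54], [-168.57, 168.57]. Speed limits (degrees/s): [147.25, 147.25, 180, 180, 180, 180, 180].

### API

Orientations are given as [roll, pitch, yaw] about the fixed x, y, z axes, in that order (R = Rz(yaw) Ry(pitch) Rx(roll)).
In Python, from rig import * gives the robot as it stands.
- The arm moves only by the tool send_rows, never from a script. Its argument "commands" is one flat list of numbers, 5 for each row, row after row: the shift along the tool's x, y, z in cm, then the turn about the tool's x in degrees, then the closure, from 0 (fully open) to 1 (shut). In form: [x, y, z, spin, grip, x, y, z, spin, grip, ...]. A call has 1 to 5 rows; each row is the pose to reach, as a shift and turn from the pose commanded when the call began, along the tool's axes at that moment; what a row does not reach only later rows make up. A row lasts 1/12 s, in which the tool goes at most 41.7 mm and 7.16 degrees, less where a joint would pass 70% of its speed; a pose out of reach is approached as far as the arm can. A call with a gripper value outside its range is refused whole. The fingers move at their own pace and stop on an object; the grip force is fixed at half the most. Time passes only in rows, so rows that repeat a pose let the fingers close. It gives the time, the measured TCP pose, the force and the opening at its end, in the units of the state.
- get_state(): the state, without advancing time (a new reading comes with each control period).
- grab_frame(name): name is "scene" or "top" or "wrist"; returns the picture (384x512x3 uint8, blue, green, red); there is no depth.
- camera_params(name): a dict with "camera_matrix" (3x3 intrinsics, pixels), "origin" and "rotation" of the camera in the world; the wrist camera has in their place "hand_eye" (4x4, takes a point from camera to tool coordinates, whose origin is the TCP and whose axes are the tool frame's). Camera axes: x right, y down, z forward; pixel columns grow to the right and rows downward; lengths in mm; the calibration is good to about 2 mm. A picture is of the moment at which its call begins: read the wrist's pose just before it. camera_params takes no time and is no camera call.
- finish_job(): hands the job in, once; it reports no verdict.
The state is a dict: "clock": time; "qpos": joint angles; "qd": joint speeds; "joint_efforts": joint torques, N m; "position": TCP position; "tcp_rot": TCP orientation; "force": force on the tool from outside, world axes, zero at the start; "moment": the same for the moment, N m; "gripper_width": finger opening in mm.
Only numpy, scipy, OpenCV 4.12 (cv2) and the standard library are available. Lean on these libraries where they do the work, as an engineer would, in place of code of your own. Each camera call takes 0.05 s, during which the arm holds its last target.

## Working session

There is one attempt and no reset: what is moved stays moved. The work goes in short steps, Python scripts to look and compute and a tool call to move; the robot and the scene stay as the last step left them, time stands still between calls to the robot, and variables do not carry over. Pictures are saved under pics/ and viewed, and the job is handed in when it is done.

Besides the shell and the picture viewer there is one more tool, called after "Call:" by a JSON object that holds its "method" and its "body", one argument or row to a line. send_rows: Moves the arm, as the interface text tells. Its arguments: {"type":"object","properties":{"commands":{"type":"array"}},"required":["commands"]}

```bash
mkdir -p pics; ls
python3 - <<'E'
from rig import *
import cv2
print(get_state())
for n in ("scene","top","wrist"):
    print(n,camera_params(n)); cv2.imwrite(f"pics/{n}0.png",grab_frame(n))
E
```

```text
pics
{'clock': 0.0, 'qpos': array([61.31829677, 36.05777296,  2.2009149 , 86.99442578, -1.54672679,
       57.08165685, -1.14576347]), 'qd': array([ 0.05058063, -0.03389343,  0.07161162, -0.04534598,  0.02125388,
        0.06374406,  0.04370245]), 'joint_efforts': array([-8.80374864e-05, -5.49737048e+01,  1.14313077e+00, -1.86637992e+01,
       -5.23306453e-02,  2.36851175e-02,  1.37114484e-04]), 'position': array([ 273.56368488, -588.92143136,  204.57528847]), 'tcp_rot': array([-89.7139719 ,  89.89576843, 115.19933186]), 'force': array([-0.44966538,  0.42774863, -0.19285   ]), 'moment': array([-0.0017049 ,  0.02996614, -0.0024615 ]), 'gripper_width': 94.06683848633811}
scene {'camera_matrix': array([[391.85152316,   0.        , 254.91811196],
       [  0.        , 391.85152316, 185.14222623],
       [  0.        ,   0.        ,   1.        ]]), 'origin': array([1457.7932698 ,  125.48234285,  969.61954828]), 'rotation': array([-135.98590042,   -0.53709819,   98.31448263])}
top {'camera_matrix': array([[424.96768222,   0.        , 264.94506816],
       [  0.        , 424.96768222, 194.31031224],
       [  0.        ,   0.        ,   1.        ]]), 'origin': array([ 362.97754857,   20.560799  , 1287.6279383 ]), 'rotation': array([-170.51782273,    0.18246192,  -91.20470677])}
wrist {'camera_matrix': array([[323.92487105,   0.        , 252.60768181],
       [  0.        , 323.92487105, 190.58226252],
       [  0.        ,   0.        ,   1.        ]]), 'hand_eye': array([[ 6.11844785e-04, -2.46306447e-01,  9.69191807e-01,
        -1.78987851e+02],
       [ 9.99999791e-01,  3.53868008e-04, -5.41363103e-04,
        -6.60447332e-01],
       [-2.09624752e-04,  9.69191936e-01,  2.46306612e-01,
        -7.18975022e+01],
       [ 0.00000000e+00,  0.00000000e+00,  0.00000000e+00,
         1.00000000e+00]])}
```

View pics/scene0.png

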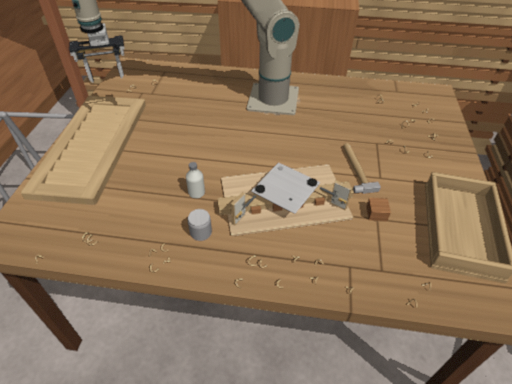

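View pics/top0.png

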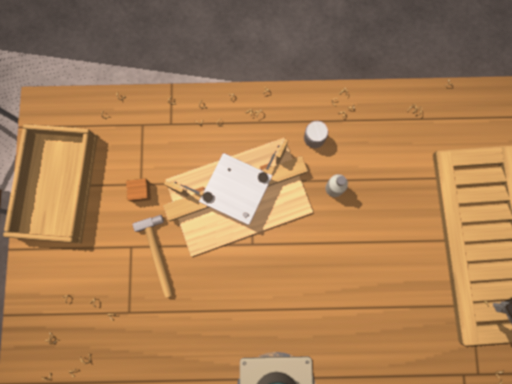

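View pics/wrist0.png

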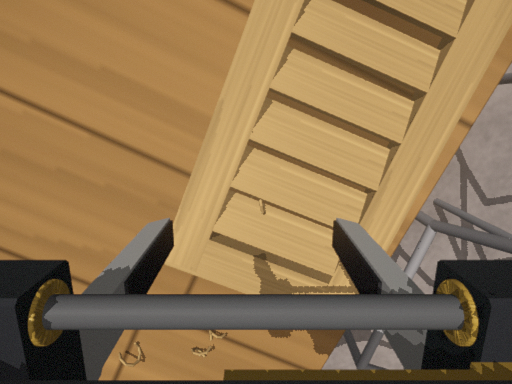

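```bash
cat > h.py <<'E'
from rig import *
import cv2, numpy as np
from scipy.spatial.transform import Rotation as R
def cam(name, st=None):
    p=camera_params(name); K=p["camera_matrix"]
    if name=="wrist":
        st=st or get_state()
        T=np.eye(4);T[:3,:3]=R.from_euler('xyz',st["tcp_rot"],degrees=True).as_matrix();T[:3,3]=st["position"]
        T=T@p["hand_eye"]; return K,T[:3,:3],T[:3,3]
    return K,R.from_euler('xyz',p["rotation"],degrees=True).as_matrix(),p["origin"]
def proj(c,P):
    K,Rm,o=c; q=(np.atleast_2d(P)-o)@Rm@K.T; return q[:,:2]/q[:,2:]
def ray(c,uv):
    K,Rm,o=c; return o,Rm@np.linalg.inv(K)@np.array([uv[0],uv[1],1.])
def atz(c,uv,z):
    o,d=ray(c,uv); return o+d*(z-o[2])/d[2]
def crop(img,x0,y0,x1,y1,s): return cv2.resize(img[y0:y1,x0:x1],None,fx=s,fy=s,interpolation=cv2.INTER_CUBIC)
E
python3 - <<'E'
from h import *
a=cv2.imread("pics/top0.png");b=cv2.imread("pics/scene0.png")
cv2.imwrite("pics/topc.png",crop(a,120,110,360,300,3)); cv2.imwrite("pics/scc.png",crop(b,170,130,400,270,3))
c=cam("top")
for uv in [(208,197),(263,178)]: print(atz(c,uv,83))
E
```

```text
[559.91037387 183.84668409  83.        ]
[612.1569453   24.78521041  83.        ]
```

View pics/topc.png

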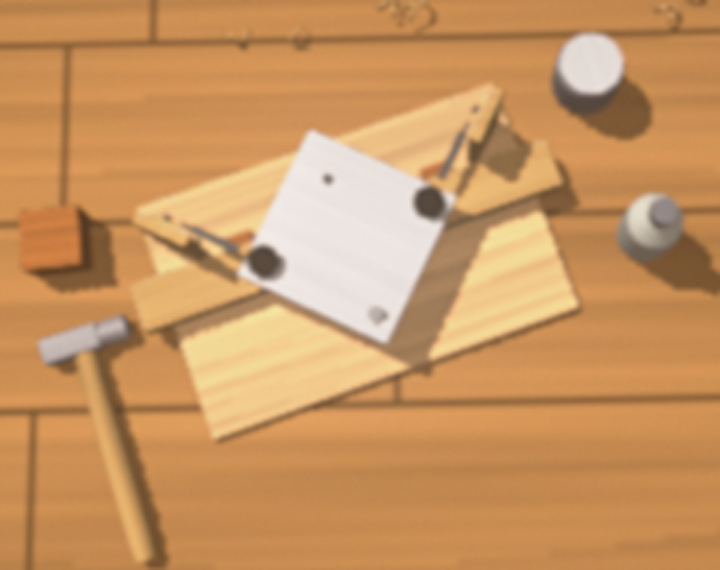

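View pics/scc.png

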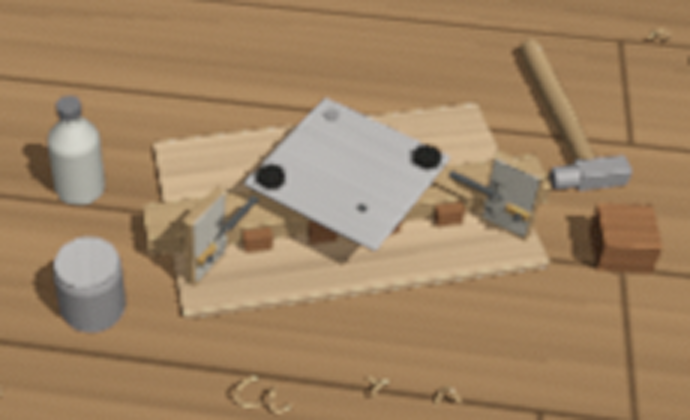

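```bash
cat > jig.py <<'E'
from h import *
c=cam("top")
L=atz(c,(208.7,197.7),83);Rr=atz(c,(263.7,177.3),83)
d=L-Rr; yaw=np.arctan2(-d[0],d[1]); m=(L+Rr)/2
xj=np.array([np.cos(yaw),np.sin(yaw),0]);yj=np.array([-np.sin(yaw),np.cos(yaw),0])
piv=m-85*xj; piv[2]=0
def J(x,y,z): return piv+x*xj+y*yj+np.array([0,0,z])
E
python3 - <<'E'
from jig import *
print(np.linalg.norm(d),np.degrees(yaw),piv,L,Rr)
pts=[J(0,0,73),J(226/1,0,73),J(113,113,73),J(113,-113,73),J(85,85,83),J(85,-85,83),J(148.5,148.5,70),J(148.5,-148.5,70)]
print([p.round() for p in pts])
for n,x0,y0 in(("top",120,110),("scene",170,130)): print(n,((proj(cam(n),pts)-[x0,y0])*3).round())
st=get_state(); print(R.from_euler('xyz',st["tcp_rot"],degrees=True).as_matrix().round(3))
E
```

```text
168.7985443422112 19.500777269780933 [505.88093305  73.90165793   0.        ] [557.83093963 181.83420149  83.        ] [614.17921012  22.71845436  83.        ]
[array([506.,  74.,  73.]), array([719., 149.,  73.]), array([575., 218.,  73.]), array([650.,   5.,  73.]), array([558., 182.,  83.]), array([614.,  22.,  83.]), array([596., 263.,  70.]), array([695., -17.,  70.])]
top [[380. 316.]
 [301. 103.]
 [230. 248.]
 [448. 168.]
 [266. 263.]
 [432. 202.]
 [184. 228.]
 [469. 123.]]
scene [[325. 112.]
 [379. 268.]
 [454. 171.]
 [244. 200.]
 [422. 149.]
 [266. 170.]
 [497. 192.]
 [216. 232.]]
[[-0.001  0.421 -0.907]
 [ 0.001 -0.907 -0.421]
 [-1.    -0.001 -0.   ]]
```

Call:
{"method": "send_rows", "body": {
  "commands": [0,-1.5,-1.5,0,1,0,-4,-4,0,1,0,-6.8,-6.8,0,1,0,-9.6,-9.6,0,1,0,-12.4,-12.4,0,1]
}}

```text
clock: 0.57
position: [334.2, -423.0, 205.2]
tcp_rot: [-100.0, 90.0, 104.9]
force: [0.2, 0.2, -0.1]
gripper_width: 64.2
```

Call:
{"method": "send_rows", "body": {
  "commands": [0,-2.8,-2.8,0,1,0,-5.6,-5.6,0,1,0,-8.4,-8.4,0,1,0,-11.2,-11.2,0,1,0,-14,-14,0,1]
}}

```text
clock: 0.98
position: [402.2, -237.0, 205.5]
tcp_rot: [161.3, 90.0, 6.1]
force: [1.1, -0.5, -0.6]
gripper_width: 31.0
```

Call:
{"method": "send_rows", "body": {
  "commands": [0,-2.8,-2.8,0,1,0,-5.6,-5.6,0,1,0,-8.4,-8.4,0,1,0,-11.2,-11.2,0,1,0,-14,-14,0,1]
}}

```text
clock: 1.4
position: [470.3, -51.0, 205.5]
tcp_rot: [110.5, 90.0, -44.6]
force: [0.5, -0.6, 0.3]
gripper_width: 0.8
```

Call:
{"method": "send_rows", "body": {
  "commands": [0,-2.8,-2.8,0,1,0,-5.6,-5.6,0,1,0,-8.4,-8.4,0,1,0,-11.2,-11.2,0,1,0,-14,-14,0,1]
}}

```text
clock: 1.82
position: [538.3, 134.9, 205.4]
tcp_rot: [20.9, 90.0, -134.2]
force: [0.3, -1.0, 0.0]
gripper_width: 0.7
```

Call:
{"method": "send_rows", "body": {
  "commands": [0,-1.8,-1.8,7,1,0,-3.5,-3.8,14,1,0,-3.5,-3.8,21,1,0,-3.5,-3.8,28,1,0,-3.5,-3.8,35,1]
}}

```text
clock: 2.23
position: [557.5, 181.4, 205.0]
tcp_rot: [34.3, 90.0, -156.0]
force: [0.3, 0.3, -0.4]
gripper_width: 0.5
```

Call:
{"method": "send_rows", "body": {
  "commands": [2,0,0,7,1,5,0,0,14,1,8,0,0,15.4,1,8,0,0,15.4,1,8,0,0,15.4,1]
}}

```text
clock: 2.65
position: [556.5, 180.5, 124.4]
tcp_rot: [47.1, 89.8, -158.3]
force: [0.4, 0.2, 0.7]
gripper_width: 0.5
```

Run:
```python
from h import *
st=get_state(); np.save("stA.npy",st,allow_pickle=True)
f=grab_frame("wrist"); cv2.imwrite("pics/wA.png",f)
print(st["clock"],st["position"],st["tcp_rot"],st["force"],st["gripper_width"],R.from_euler('xyz',st["tcp_rot"],degrees=True).as_matrix().round(3))
```

```text
2.65 [556.53334804 180.4709724  124.40659142] [  47.08110396   89.78443456 -158.33483193] [0.3796723  0.16045959 0.740999  ] 0.4585601796820838 [[-0.003 -0.429 -0.903]
 [-0.001 -0.903  0.429]
 [-1.     0.003  0.003]]
```

View pics/wA.png

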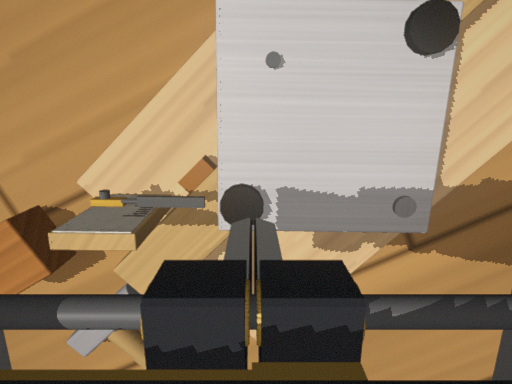

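Call:
{"method": "send_rows", "body": {
  "commands": [0,0,-2,0,1,0,0,-5,0,1,0,0,-7,0,1,0,0,-7,0,1,0,0,-7,0,1]
}}

```text
clock: 3.12
position: [622.9, 149.7, 127.5]
tcp_rot: [-143.5, 89.8, 10.9]
force: [-1.2, -0.1, -0.1]
gripper_width: 0.6
```

Run:
```python
from h import *
st=get_state(); np.save("stB.npy",st,allow_pickle=True)
f=grab_frame("wrist"); cv2.imwrite("pics/wB.png",f)
print(st["clock"],st["position"],st["qd"].round(1))
cv2.imwrite("pics/wBc.png",crop(f,50,180,250,320,4))
cv2.imwrite("pics/wAc.png",crop(cv2.imread("pics/wA.png"),50,150,250,250,4))
```

```text
3.1167 [622.93555693 149.7124691  127.51622502] [-1.5 -0.5 -1.4  2.6 -0.5 -0.  -0.2]
```

View pics/wAc.png

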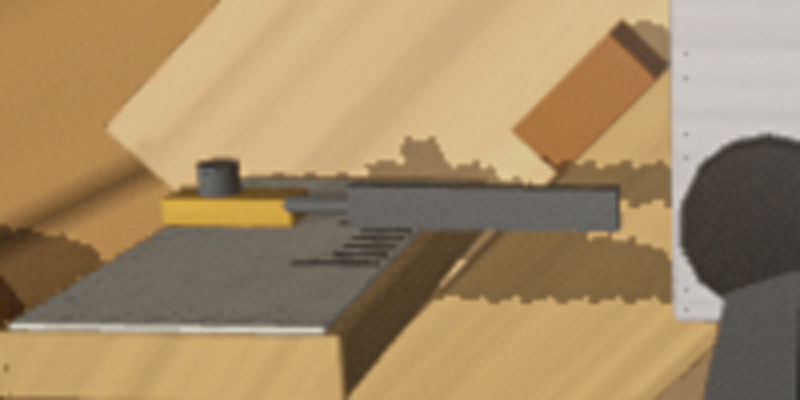

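View pics/wBc.png

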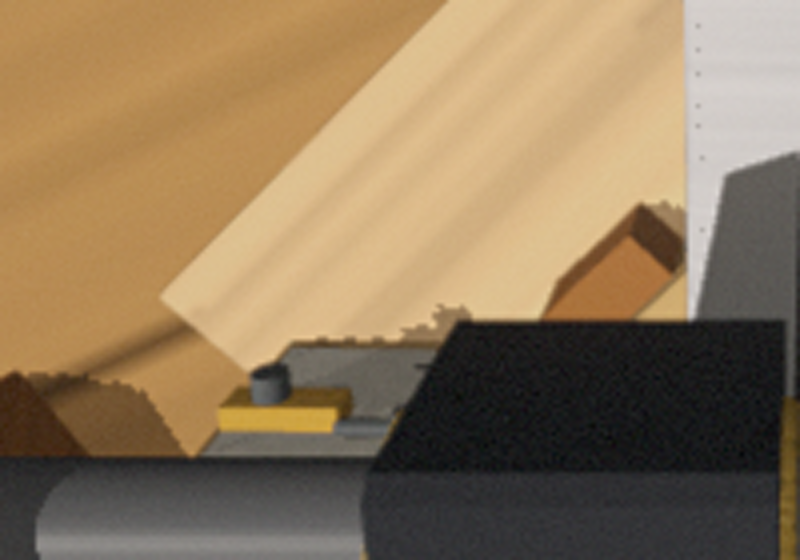

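Call:
{"method": "send_rows", "body": {
  "commands": [0,-3.3,-0.9,7,1,0,-6.6,-1.8,14,1,0,-9.9,-2.7,21,1,0,-13.2,-3.6,28,1,0,-16.2,-4.3,35,1]
}}

```text
clock: 3.58
position: [729.4, 282.0, 126.9]
tcp_rot: [-39.6, 89.9, 79.7]
force: [1.0, -0.5, 0.1]
gripper_width: 0.4
```

Call:
{"method": "send_rows", "body": {
  "commands": [0,0,0,7,1,1.5,0,0,14,1,3,0,0,21,1,4.5,0,0,28,1,6,0,0,35,1]
}}

```text
clock: 4.0
position: [726.3, 278.2, 69.1]
tcp_rot: [-0.1, 89.6, 87.2]
force: [-0.4, -1.6, -1.8]
gripper_width: 0.8
```

Call:
{"method": "send_rows", "body": {
  "commands": [1,0,0,7,1,2,0,0,14,1,2,0,0,20,1,2,0,0,20,1,2,0,0,20,1]
}}

```text
clock: 4.42
position: [672.3, 194.0, 42.3]
tcp_rot: [-10.2, 87.0, 61.4]
force: [-0.5, -0.6, 0.0]
gripper_width: 0.7
```

Run:
```python
from h import *
st=get_state(); np.save("stC.npy",st,allow_pickle=True)
f=grab_frame("wrist"); cv2.imwrite("pics/wC.png",f)
print(st["clock"],st["position"],st["qd"].round(1),R.from_euler('xyz',st["tcp_rot"],degrees=True).as_matrix().round(3))
```

```text
4.4167 [672.34129641 194.02469012  42.34128728] [-0.2 -0.1 12.  17.3 -0.3  4.6  0.1] [[ 0.025 -0.949  0.315]
 [ 0.045  0.315  0.948]
 [-0.999 -0.009  0.051]]
```

View pics/wC.png

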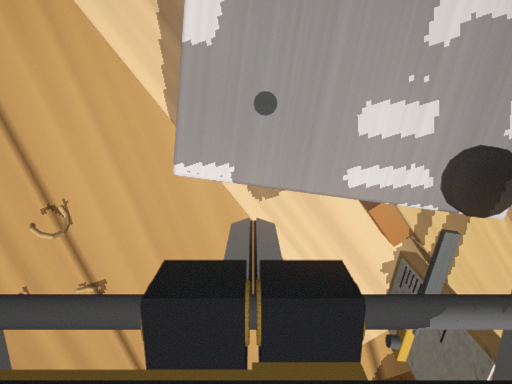

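Call:
{"method": "send_rows", "body": {
  "commands": [-3,0,0,-3,1,-6,0,0,-6,1]
}}

```text
clock: 4.63
position: [670.8, 192.8, 101.0]
tcp_rot: [-14.7, 87.2, 63.3]
force: [1.2, 0.3, 0.7]
gripper_width: 0.5
```

Run:
```python
from h import *
st=get_state()
print(st["clock"],st["position"],st["force"],st["qpos"].round(1),st["qd"].round(1),R.from_euler('xyz',st["tcp_rot"],degrees=True).as_matrix().round(3))
```

```text
4.6333 [670.79194494 192.81282201 101.04986155] [1.15033046 0.34807683 0.69715249] [ -45.7   59.9   60.4   86.9  -58.2   66.4 -165.3] [ -3.1 -28.1  12.7 -11.9  28.5  22.   18.6] [[ 0.022 -0.978  0.208]
 [ 0.044  0.208  0.977]
 [-0.999 -0.012  0.047]]
```

Call:
{"method": "send_rows", "body": {
  "commands": [-1,0,0,-7,1,-2,0,0,-14,1,-2,-1,-1.7,-21,1,-2,-2,-3.4,-28,1,-2,-3.1,-5,-35,1]
}}

```text
clock: 5.05
position: [692.0, 136.7, 121.0]
tcp_rot: [-54.3, 87.0, 59.0]
force: [0.1, -0.2, -1.5]
gripper_width: 0.3
```

Call:
{"method": "send_rows", "body": {
  "commands": [0,0,0,-7,1,0,0,0,-14,1,0,0,0,-21,1,0,0,0,-28,1,0,0,0,-35,1]
}}

```text
clock: 5.47
position: [691.9, 136.9, 120.8]
tcp_rot: [-89.3, 87.0, 59.0]
force: [0.0, 0.5, 0.5]
gripper_width: 0.5
```

Call:
{"method": "send_rows", "body": {
  "commands": [0,0,0,-7,1,0,0,0,-14,1,0,0,0,-21,1,0,0,0,-28,1,0,0,0,-35,1]
}}

```text
clock: 5.88
position: [691.9, 136.8, 120.9]
tcp_rot: [-124.6, 87.0, 58.6]
force: [0.7, -0.2, -0.7]
gripper_width: 0.6
```

Call:
{"method": "send_rows", "body": {
  "commands": [0,0,0,-7,1,0,0,0,-14,1,0,0,0,-21,1,0,0,0,-28,1,0,0,0,-35,1]
}}

```text
clock: 6.3
position: [691.9, 136.8, 121.0]
tcp_rot: [-159.8, 87.0, 58.4]
force: [0.3, 0.1, -0.5]
gripper_width: 0.8
```

Run:
```python
from h import *
st=get_state(); np.save("stD.npy",st,allow_pickle=True)
f=grab_frame("wrist"); cv2.imwrite("pics/wD.png",f)
print(st["clock"],st["position"],st["force"],st["qpos"].round(1),st["qd"].round(1),R.from_euler('xyz',st["tcp_rot"],degrees=True).as_matrix().round(3))
```

```text
6.3 [691.93433869 136.75245295 121.01110497] [ 0.28038135  0.12071462 -0.45509812] [-27.6  47.7  28.8  84.4 -29.4  53.4 -41.3] [ 10.7  -4.9 -21.7  -0.4  19.6  -6.3  68.3] [[ 0.027  0.619 -0.785]
 [ 0.044 -0.785 -0.618]
 [-0.999 -0.018 -0.049]]
```

View pics/wD.png

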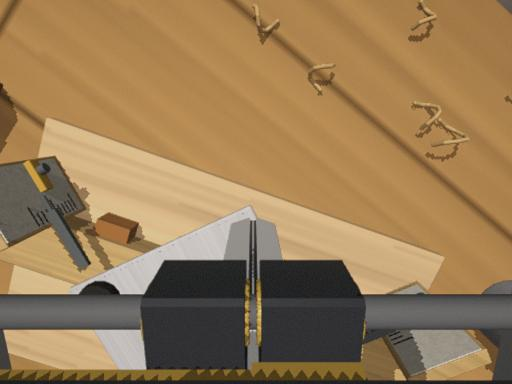

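Call:
{"method": "send_rows", "body": {
  "commands": [2,0,0,0,1,2,0,0,0,1,2,0,0,0,1]
}}

```text
clock: 6.6
position: [691.5, 136.7, 99.6]
tcp_rot: [-157.2, 87.2, 60.6]
force: [-0.2, 0.1, -0.5]
gripper_width: 0.2
```

Run:
```python
from h import *
st=get_state(); np.save("stD.npy",st,allow_pickle=True)
f=grab_frame("wrist"); cv2.imwrite("pics/wD.png",f)
cv2.imwrite("pics/wDc.png",crop(f,0,130,133,230,6))
print(st["clock"],st["position"],st["qd"].round(1))
```

```text
6.6 [691.5118873  136.68385733  99.61620834] [-0.  -0.7  1.  -1.1  0.2 -0.1  0.3]
```

View pics/wDc.png

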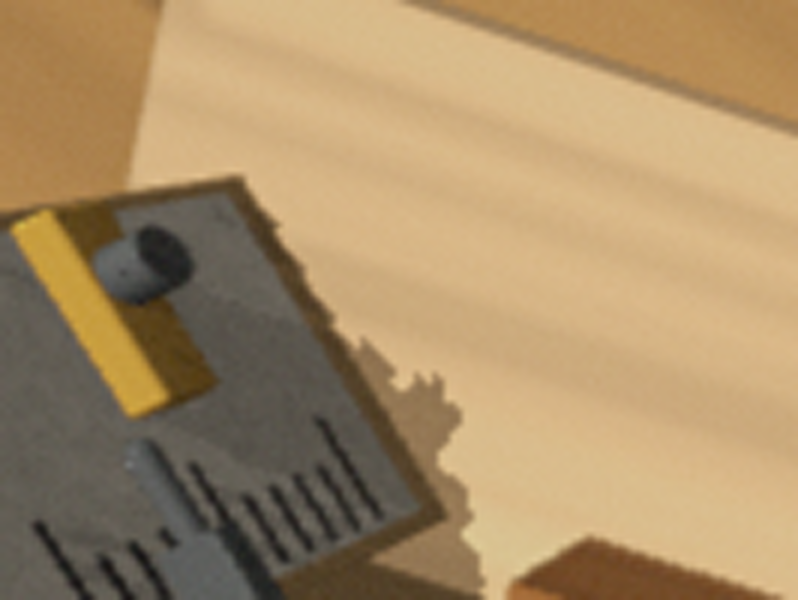

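```bash
cat > tri.py <<'E'
from jig import *
def px(x,y,x0,y0,s): return (x0+(x+.5)/s-.5, y0+(y+.5)/s-.5)
def tri(obs,cams):
    A=np.zeros((3,3));b=np.zeros(3)
    from scipy.optimize import least_squares
    f=lambda P: np.concatenate([proj(cams[k],P)[0]-uv for k,uv in obs.items()])
    r=least_squares(f,J(148,148,50)); return r.x,r.fun
def toj(P): q=P-piv; return np.array([q@xj,q@yj,q[2]]).round(1)
E
python3 - <<'E'
from tri import *
cams={k:cam("wrist",np.load(f"st{k}.npy",allow_pickle=True).item()) for k in "ABD"}
a=lambda x,y:px(x,y,50,150,4); b=lambda x,y:px(x,y,50,180,4); d_=lambda x,y:px(x,y,0,130,6)
obs={"tip":dict(A=a(284,205),B=b(335,425),D=d_(140,445)),
"tip AD":dict(A=a(284,205),D=d_(140,445)),
"P4 fto":dict(A=a(163,200),B=b(220,405),D=d_(50,208)),
"P4 AD":dict(A=a(163,200),D=d_(50,208)),
"tbo":dict(A=a(163,225),B=b(220,430),D=d_(10,228)),
"tbt":dict(A=a(293,227),B=b(337,432),D=d_(130,420)),
"ftt":dict(B=b(350,405),D=d_(168,405)),
}
for k,o in obs.items():
    P,e=tri(o,cams); print(k,P.round(1),toj(P),e.round(1))
pad=a(768,216); print("pad A",atz(cams["A"],(241.7,203.5),83))
E
```

```text
tip [603.5 267.6  70.5] [156.7 150.   70.5] [ 0.3 -0.3 -0.3  0.8  0.3 -0.2]
tip AD [603.5 267.6  70.8] [156.7 150.   70.8] [ 0.1 -0.1 -0.1 -0. ]
P4 fto [613.5 295.9  57.2] [175.5 173.3  57.2] [-0.3  0.2 -0.4  0.9  1.   0.1]
P4 AD [613.4 295.9  57.6] [175.4 173.3  57.6] [-0.5  0.4  0.5  0.2]
tbo [609.1 297.9  58.5] [172.  176.7  58.5] [-0.3  0.2 -0.4  0.5  0.7  0.1]
tbt [597.9 274.9  59.1] [153.8 158.7  59.1] [-0.5  0.2  0.   0.6  0.7  0.1]
ftt [599.7 273.8  54. ] [155.2 157.1  54. ] [-1.2  2.1  1.8 -0. ]
pad A [565.94293544 185.12454585  83.        ]
```

Call:
{"method": "send_rows", "body": {
  "commands": [-1,0,0,7,1,-1,-3,1.8,14,1,-1,-6,3.6,21,1,-1,-9,5.4,28,1,-1,-11.6,6.9,35,1]
}}

```text
clock: 7.07
position: [565.0, 185.7, 109.7]
tcp_rot: [-123.7, 87.1, 58.6]
force: [-0.2, 1.4, 0.2]
gripper_width: 0.3
```

Call:
{"method": "send_rows", "body": {
  "commands": [0,0,0,7,1,0,0,0,14,1,0,0,0,21,1,0,0,0,28,1,0,0,0,28,1]
}}

```text
clock: 7.48
position: [567.1, 185.3, 109.6]
tcp_rot: [-97.6, 87.1, 57.0]
force: [0.1, 0.1, 0.2]
gripper_width: 0.4
```

```bash
cat > shot.py <<'E'
import sys
from h import *
k=sys.argv[1]
st=get_state(); np.save(f"st{k}.npy",st,allow_pickle=True)
f=grab_frame("wrist"); cv2.imwrite(f"pics/w{k}.png",f)
print(round(st["clock"],2),st["position"].round(2),st["force"].round(1),st["qpos"][6].round(1),abs(st["qd"]).max().round(1));print(R.from_euler('xyz',st["tcp_rot"],degrees=True).as_matrix().round(3))
E
python3 shot.py E
```

```text
7.48 [567.12 185.32 109.58] [0.1 0.1 0.2] -93.1 9.0
[[ 0.028 -0.428 -0.903]
 [ 0.042 -0.902  0.429]
 [-0.999 -0.05  -0.007]]
```

View pics/wE.png

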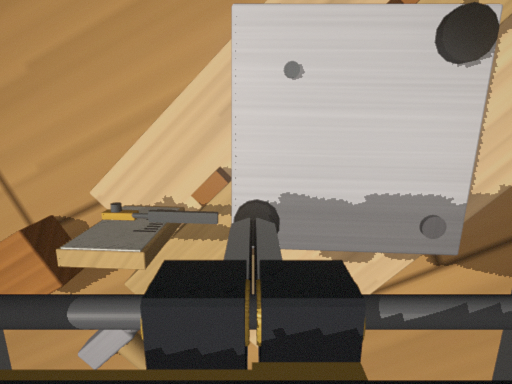

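Run:
```python
from tri import *
c=cam("wrist",np.load("stE.npy",allow_pickle=True).item())
for n,uv,z in [("Lpad",(257,221),83),("Rpad",(467,33),83),("far",(232.5,4.5),73),("pivcorner",(460,254),73),("tipfrom z70",(120+14,214),70)]: P=atz(c,uv,z);print(n,P.round(1))
print(proj(c,get_state()["position"]))
```

```text
Lpad [565.  185.6  83. ]
Rpad [617.6  29.1  83. ]
far [692.8 142.2  73. ]
pivcorner [481.6  68.6  73. ]
tipfrom z70 [602.7 266.8  70. ]
[[254.4726807  232.47000061]]
```

Call:
{"method": "send_rows", "body": {
  "commands": [1,0.2,0.2,0,1,2,0.25,0.2,0,1,2.4,0.25,0.2,0,1,2.4,0.25,0.2,0,1,2.4,0.25,0.2,0,1]
}}

```text
clock: 7.95
position: [564.3, 183.9, 84.2]
tcp_rot: [-96.1, 87.2, 58.7]
force: [0.2, -0.5, 0.1]
gripper_width: 0.7
```

```bash
python3 shot.py F
python3 - <<'E'
from h import *
f=cv2.imread("pics/wF.png"); cv2.imwrite("pics/wFc.png",crop(f,70,190,230,280,5))
f=cv2.imread("pics/wE.png"); cv2.imwrite("pics/wEc.png",crop(f,80,190,240,280,5))
E
```

```text
7.95 [564.3  183.86  84.15] [ 0.2 -0.5  0.1] -91.1 0.8
[[ 0.025 -0.426 -0.904]
 [ 0.042 -0.904  0.426]
 [-0.999 -0.049 -0.005]]
```

View pics/wFc.png

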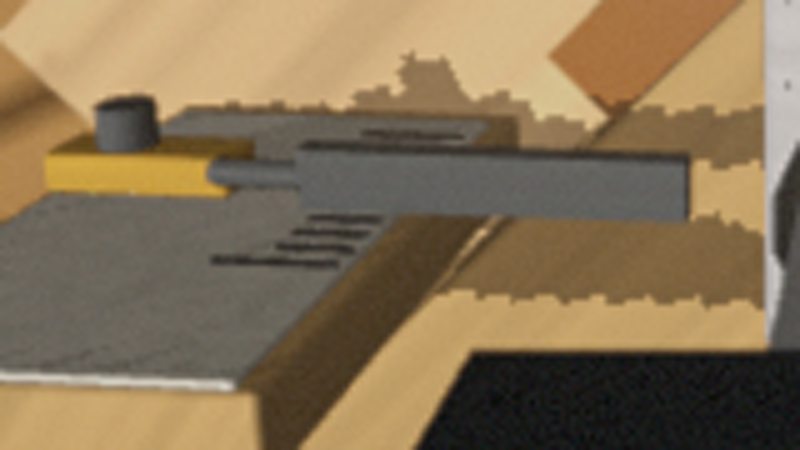

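View pics/wF.png

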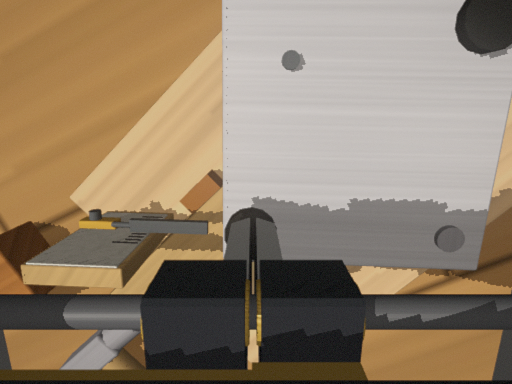

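Run:
```python
from tri import *
cams={k:cam("wrist",np.load(f"st{k}.npy",allow_pickle=True).item()) for k in "ABDF"}
a=lambda x,y:px(x,y,50,150,4); b=lambda x,y:px(x,y,50,180,4); d_=lambda x,y:px(x,y,0,130,6); f=lambda x,y:px(x,y,70,190,5)
obs={"tip":dict(F=f(209,172),D=d_(140,445)),
"fto":dict(F=f(47,153),D=d_(50,208)),
"tbo":dict(F=f(47,192),D=d_(10,228)),
"tbt":dict(F=f(228,197),D=d_(130,420)),
"ftt":dict(F=f(234,156),D=d_(168,405)),
"fbt":dict(F=f(254,138),D=d_(215,380)),
"fbo":dict(F=f(66,138),D=d_(115,208)),
}
for k,o in obs.items():
    P,e=tri(o,cams); print(k,P.round(1),toj(P),e.round(1))
# joint box fit: base point, heading, heights
from scipy.optimize import least_squares
def box(p):
    o=p[:3];h=p[3];r=np.array([np.cos(h),np.sin(h),0]);t=np.array([np.sin(h),-np.cos(h),0])  # t: toward far side
    up=np.array([0,0,1.]);th=p[4]
    return {"ftt":o+5*up,"fto":o+26*r+5*up,"tbt":o-th*t+5*up,"tbo":o+26*r-th*t+5*up,"fbt":o-5*up}
O={k:dict(v) for k,v in obs.items() if k in("ftt","fto","tbt","tbo","fbt")}
for k,(x,y) in dict(fto=(163,200),tbo=(163,225),tbt=(293,227)).items(): O[k]["A"]=a(x,y)
for k in O:
  if k in("ftt","fbt"): O[k].pop("F")
def res(p):
    B=box(p); return np.concatenate([proj(cams[c],B[k])[0]-uv for k,o in O.items() for c,uv in o.items()])
r=least_squares(res,[600,273,52,np.radians(65),5],loss="soft_l1")
cov=np.linalg.inv(r.jac.T@r.jac); print(r.x.round(2),np.degrees(r.x[3]),np.sqrt(np.diag(cov)).round(2)*.5,res(r.x).round(1))
```

```text
tip [603.1 267.1  71.9] [156.1 149.7  71.9] [ 0.4 -0.4 -0.5 -0.1]
fto [613.1 295.1  58.9] [174.9 172.7  58.9] [-0.1  0.1  0.1  0. ]
tbo [608.4 297.5  59.5] [171.3 176.5  59.5] [ 0.1 -0.1 -0.1 -0. ]
tbt [597.4 274.4  60.1] [153.2 158.5  60.1] [-0.1  0.1  0.1  0. ]
ftt [601.9 271.3  59.9] [156.4 154.1  59.9] [-0.7  0.7  0.9  0.2]
fbt [602.1 272.8  50.3] [157.1 155.4  50.3] [-0.3  0.4  0.5  0.1]
fbo [614.3 293.1  53.8] [175.4 170.5  53.8] [ 1.7 -1.8 -2.2 -0.4]
[601.19 272.47  53.95   1.1    5.12] 62.77496977629654 [0.32  0.315 0.455 0.01  0.27 ] [-0.8  0.5 -0.6 -0.4 -0.5 -0.2 -0.  -0.3  0.  -0.6  0.1 -0.2  0.8  0.6
  0.3  0.1  0.7  0.3 -0.1 -0.3  1.5  0.9]
```

Call:
{"method": "send_rows", "body": {
  "commands": [0.05,0,0,0,1,0.1,0,0,0,1,0.1,0,0,0,1]
}}

```text
clock: 8.25
position: [564.6, 184.2, 83.8]
tcp_rot: [-97.0, 87.1, 57.8]
force: [0.3, -0.5, -0.0]
gripper_width: 0.2
```

Call:
{"method": "send_rows", "body": {
  "commands": [0.05,0,0,0,1,0.1,0,0,0,1,0.1,0,0,0,1]
}}

```text
clock: 8.5
position: [564.7, 184.3, 82.8]
tcp_rot: [-97.0, 87.1, 57.8]
force: [-0.6, 0.7, 0.2]
gripper_width: 0.6
```

Call:
{"method": "send_rows", "body": {
  "commands": [0.1,0,0,0,1,0.2,0,0,0,1,0.2,0,0,0,1]
}}

```text
clock: 8.75
position: [564.8, 184.4, 80.8]
tcp_rot: [-97.1, 87.1, 57.7]
force: [0.3, 0.2, 3.2]
gripper_width: 0.2
```

Call:
{"method": "send_rows", "body": {
  "commands": [0.2,0,0,0,1,0.4,0,0,0,1,0.4,0,0,0,1,0.4,0,0,0,1]
}}

```text
clock: 9.08
position: [565.0, 184.6, 76.8]
tcp_rot: [-97.2, 87.1, 57.6]
force: [-0.8, 1.0, 5.1]
gripper_width: 0.3
```

```bash
python3 shot.py G
python3 - <<'E'
from h import *
f=cv2.imread("pics/wG.png"); cv2.imwrite("pics/wGc.png",crop(f,70,190,230,280,5))
for i in range(4): s=get_state(); grab_frame("scene"); print(s["position"].round(2),s["force"].round(2))
E
```

```text
9.08 [565.03 184.61  76.82] [-0.8  1.   5.1] -90.6 0.1
[[ 0.027 -0.426 -0.904]
 [ 0.042 -0.903  0.427]
 [-0.999 -0.05  -0.006]]
[565.   184.61  76.86] [0.43 1.27 4.65]
[565.06 184.62  76.91] [0.31 0.7  4.1 ]
[565.02 184.61  76.91] [-0.44  0.33  5.32]
[565.01 184.62  76.89] [-0.16 -0.71  5.09]
```

View pics/wGc.png

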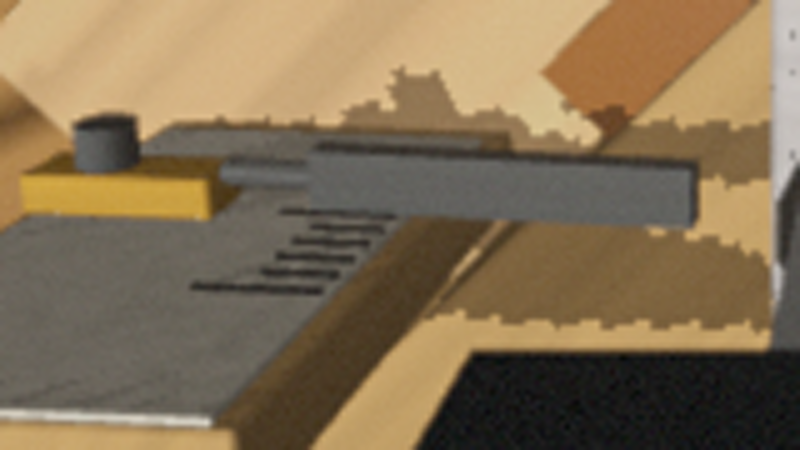

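```bash
cat >> tri.py <<'E'
from scipy.optimize import least_squares
def zfit(c,uv,xy):
    r=least_squares(lambda z: proj(c,np.array([xy[0],xy[1],z[0]]))[0]-uv,[60.]); return r.x[0],r.fun
E
python3 - <<'E'
from tri import *
F,G,D=[cam("wrist",np.load(f"st{k}.npy",allow_pickle=True).item()) for k in "FGD"]
f=lambda x,y:px(x,y,70,190,5)
for n,xy,uf,ug in [("tip",(603.3,267.3),(208,172),(219,172)),("fto",(613.1,295.1),(47,153),(23,176)),("tbo",(608.4,297.5),(47,192),(23,213)),("tbt",(597.4,274.4),(228,197),(210,218))]:
    print(n,zfit(F,f(*uf),xy),zfit(G,f(*ug),xy))
E
```

```text
tip (np.float64(72.36069394822515), array([-0.2484906, -0.3453219])) (np.float64(64.21280141246686), array([-0.18790072, -0.25859626]))
fto (np.float64(58.69205513142723), array([0.03568456, 0.06143204])) (np.float64(59.07063700610192), array([-0.11539723, -0.1971022 ]))
tbo (np.float64(59.65088657053514), array([-0.00215822, -0.00347283])) (np.float64(59.70268378921987), array([0.13492809, 0.21544704]))
tbt (np.float64(60.0261883862149), array([-0.00395022, -0.00510268])) (np.float64(59.93673142448947), array([0.16442021, 0.21044943]))
```

Call:
{"method": "send_rows", "body": {
  "commands": [0.2,0,0,0,1,0.4,0,0,0,1,0.42,0,0,0,1,0.42,0,0,0,1]
}}

```text
clock: 9.67
position: [565.2, 184.7, 72.8]
tcp_rot: [-97.2, 87.1, 57.5]
force: [-0.7, 0.6, 7.0]
gripper_width: 0.6
```

```bash
python3 shot.py H
python3 - <<'E'
from h import *
f=cv2.imread("pics/wH.png"); cv2.imwrite("pics/wHc.png",crop(f,50,190,210,280,5))
E
```

```text
9.67 [565.17 184.73  72.78] [-0.7  0.6  7. ] -90.3 0.2
[[ 0.027 -0.426 -0.904]
 [ 0.042 -0.903  0.427]
 [-0.999 -0.05  -0.006]]
```

View pics/wHc.png

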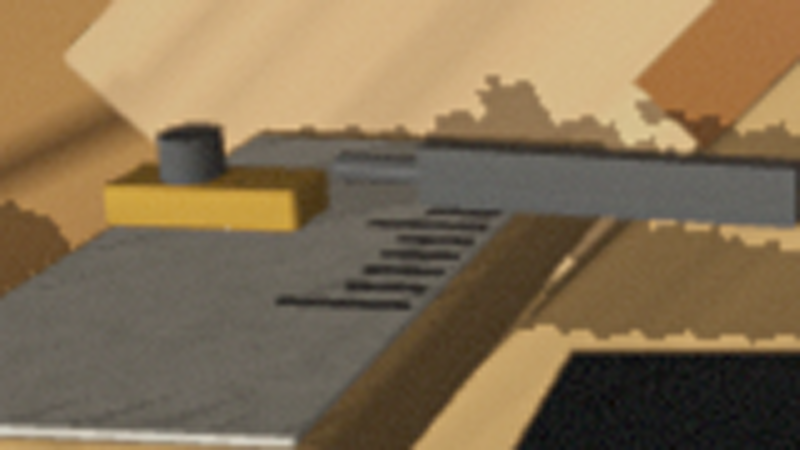

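Run:
```python
from tri import *
F,G,H=[cam("wrist",np.load(f"st{k}.npy",allow_pickle=True).item()) for k in "FGH"]
f=lambda x,y:px(x,y,70,190,5); h=lambda x,y:px(x,y,50,190,5)
for n,xy,uf in [("tip",(603.3,267.3),(331,165)),("fto",(613.1,295.1),(105,185)),("tbo",(608.4,297.5),(105,224)),("tbt",(597.4,274.4),(295,231)),("ftt",(601.2,272.5),(303,188)),("fbt",(601.5,272.5),(328,171))]:
    print(n,zfit(H,h(*uf),xy))
u=np.array([.42,.907])
for c,uv in((F,f(208,172)),(G,f(219,172)),(H,h(331,165))):
    r=least_squares(lambda p: proj(c,np.array([603.3+p[0]*u[0],267.3+p[0]*u[1],p[1]]))[0]-uv,[0,60.]);print(r.x)
```

```text
tip (np.float64(57.227483554149), array([-0.20023235, -0.27488135]))
fto (np.float64(59.06245552894087), array([0.14284779, 0.24347039]))
tbo (np.float64(59.822269238938716), array([0.29214312, 0.46552023]))
tbt (np.float64(60.3376729722274), array([0.20260696, 0.25872158]))
ftt (np.float64(56.88186621066809), array([0.59423602, 0.80070244]))
fbt (np.float64(50.03316934942942), array([0.18128743, 0.24545851]))
[-0.46787899 72.99214186]
[-0.35114923 64.68904502]
[-0.37789323 57.7472508 ]
```

Call:
{"method": "send_rows", "body": {
  "commands": [0.06,0,0,0,1,0.12,0,0,0,1,0.12,0,0,0,1]
}}

```text
clock: 9.97
position: [565.2, 184.7, 71.7]
tcp_rot: [-97.3, 87.1, 57.5]
force: [-0.5, 0.3, 7.5]
gripper_width: 0.3
```

```bash
python3 shot.py I
python3 - <<'E'
from h import *
f=cv2.imread("pics/wI.png"); cv2.imwrite("pics/wIc.png",crop(f,80,200,160,250,9))
E
```

```text
9.97 [565.21 184.74  71.68] [-0.5  0.3  7.5] -90.2 0.1
[[ 0.027 -0.426 -0.904]
 [ 0.042 -0.903  0.427]
 [-0.999 -0.05  -0.006]]
```

View pics/wIc.png

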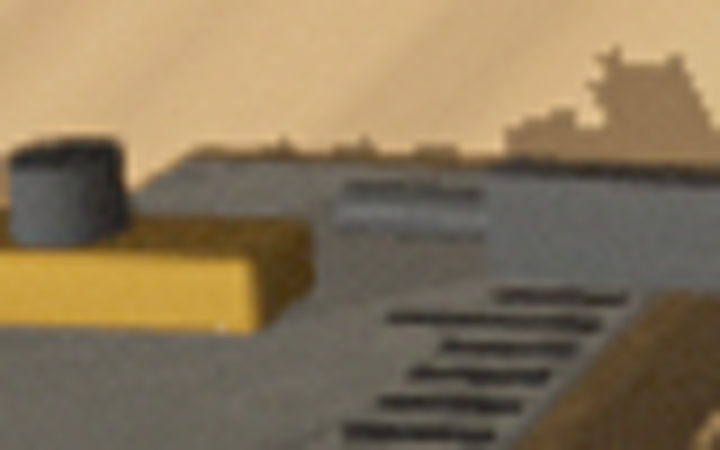

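Run:
```python
from tri import *
H=cam("wrist",np.load("stI.npy",allow_pickle=True).item())
h=lambda x,y:px(x,y,80,200,9)
for n,xy,uf in [("tip",(603.3,267.3),(338,208)),("tbt",(597.4,274.4),(262,330)),("ftt",(601.2,272.5),(252,258)),("fbt",(601.5,272.5),(315,218))]:
    print(n,zfit(H,h(*uf),xy))
```

```text
tip (np.float64(54.975081962161696), array([-0.65272291, -0.89570681]))
tbt (np.float64(59.47451945571543), array([0.00822931, 0.01050466]))
ftt (np.float64(58.78616232179464), array([1.07922544, 1.45364454]))
fbt (np.float64(49.54548941672713), array([0.453194  , 0.61337776]))
```

Call:
{"method": "send_rows", "body": {
  "commands": [0,0,0,0,1,0,0,0,0,1,0,0,0,0,1,0,0,0,0,1,0,0,0,0,1]
}}

```text
clock: 10.43
position: [565.2, 184.7, 71.8]
tcp_rot: [-97.3, 87.1, 57.4]
force: [-1.1, 0.2, 7.2]
gripper_width: 0.5
```

Call:
{"method": "send_rows", "body": {
  "commands": [0,0,0,0,1,0,0,0,0,1,0,0,0,0,1,0,0,0,0,1,0,0,0,0,1]
}}

```text
clock: 10.85
position: [565.2, 184.7, 71.8]
tcp_rot: [-97.3, 87.1, 57.5]
force: [-0.5, 0.4, 6.9]
gripper_width: 0.6
```

Call:
{"method": "send_rows", "body": {
  "commands": [0,0,0,0,1,0,0,0,0,1,0,0,0,0,1]
}}

```text
clock: 11.1
position: [565.2, 184.7, 71.8]
tcp_rot: [-97.3, 87.1, 57.4]
force: [0.2, 0.3, 6.9]
gripper_width: 0.5
```

Call:
{"method": "send_rows", "body": {
  "commands": [-0.4,0,0,0,1,-1,0,0,0,1,-2,0,0,0,1,-4,0,0,0,1,-4,0,0,0,1]
}}

```text
clock: 11.52
position: [565.2, 182.4, 113.9]
tcp_rot: [-100.1, 87.0, 54.6]
force: [0.8, -0.9, -0.1]
gripper_width: 0.7
```

```bash
python3 shot.py K
python3 - <<'E'
from tri import *
P,e=None,None
K=cam("wrist",np.load("stK.npy",allow_pickle=True).item())
print(proj(K,[[603.3,267.3,72.3],[603.3,267.3,55],[597.4,274.4,59.8],[608.4,297.5,59.6]]))
E
```

```text
11.52 [565.25 182.37 113.92] [ 0.8 -0.9 -0.1] -92.9 2.7
[[ 0.03  -0.426 -0.904]
 [ 0.042 -0.903  0.427]
 [-0.999 -0.051 -0.009]]
[[129.51036939 211.86753764]
 [138.80559518 205.19764568]
 [132.32732937 217.24997224]
 [100.21024957 216.51487025]]
```

View pics/wK.png

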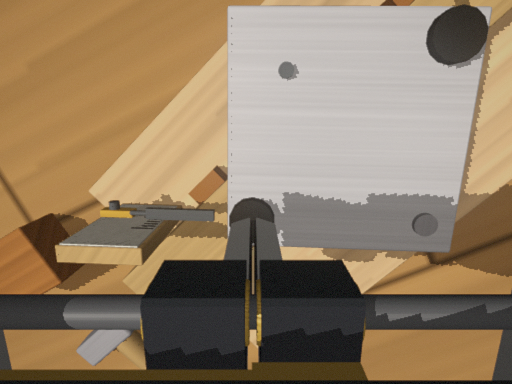

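Call:
{"method": "send_rows", "body": {
  "commands": [0,-0.3,-2,-7,1,0,-0.7,-5,-14,1,0,-1.1,-8,-21,1,0.5,-1.5,-11,-26,1,1,-1.7,-12.5,-26,1]
}}

```text
clock: 11.98
position: [687.2, 143.2, 102.4]
tcp_rot: [-125.7, 87.1, 55.2]
force: [-0.2, -0.3, -0.4]
gripper_width: 0.4
```

Call:
{"method": "send_rows", "body": {
  "commands": [0.5,0,0,0,1,0.5,0,0,0,1,0.5,0,0,0,1]
}}

```text
clock: 12.23
position: [682.4, 146.3, 96.4]
tcp_rot: [-119.0, 87.2, 61.8]
force: [-0.0, 0.2, 0.2]
gripper_width: 0.6
```

```bash
python3 shot.py L
python3 - <<'E'
from h import *
print(proj(cam("wrist"),[[702,-13,70]]))
E
```

```text
12.23 [682.44 146.27  96.38] [-0.   0.2  0.2] -71.8 1.1
[[ 0.023  0.014 -1.   ]
 [ 0.042 -0.999 -0.013]
 [-0.999 -0.042 -0.023]]
[[505.9328727  197.12516601]]
```

View pics/wL.png

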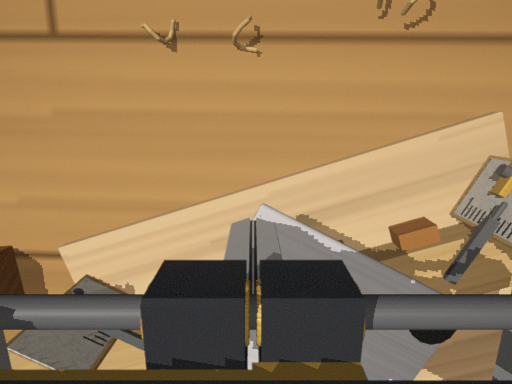

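Call:
{"method": "send_rows", "body": {
  "commands": [0,1.5,0,0,1,0,3,0,0,1,0,3,0,0,1,0,3,0,0,1]
}}

```text
clock: 12.62
position: [684.9, 113.1, 97.2]
tcp_rot: [-123.8, 87.2, 56.7]
force: [0.1, -1.1, 0.3]
gripper_width: 0.2
```

```bash
python3 shot.py M
python3 - <<'E'
from h import *
cv2.imwrite("pics/wMc.png",crop(cv2.imread("pics/wM.png"),412,130,512,240,7)[:600])
E
```

```text
12.62 [684.92 113.11  97.24] [ 0.1 -1.1  0.3] -69.2 1.8
[[ 0.027  0.01  -1.   ]
 [ 0.041 -0.999 -0.009]
 [-0.999 -0.041 -0.027]]
```

View pics/wMc.png

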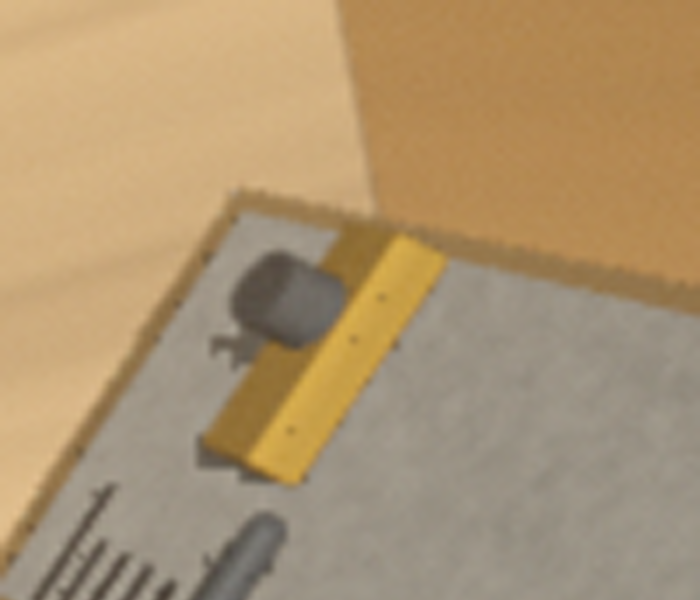

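Call:
{"method": "send_rows", "body": {
  "commands": [-1,1,1,-7,1,-1,3,2.5,-14,1,-1,5,4,-21,1,-1,7,5.5,-28,1,-1,8.6,6.4,-35,1]
}}

```text
clock: 13.08
position: [620.2, 27.8, 101.5]
tcp_rot: [-157.3, 87.2, 58.8]
force: [-0.2, -0.4, -1.0]
gripper_width: 0.5
```

Call:
{"method": "send_rows", "body": {
  "commands": [0,0,0,-7,1,0,0,0,-14,1,0,0,0,-21,1,0,0,0,-29,1,0,0,0,-29,1]
}}

```text
clock: 13.5
position: [622.0, 29.2, 101.7]
tcp_rot: [173.1, 87.1, 58.1]
force: [-0.1, -0.1, 1.0]
gripper_width: 0.9
```

```bash
python3 shot.py N
python3 - <<'E'
from h import *
cv2.imwrite("pics/wNc.png",crop(cv2.imread("pics/wN.png"),280,180,440,280,5))
E
```

```text
13.5 [622.04  29.15 101.67] [-0.1 -0.1  1. ] -8.7 0.9
[[ 0.027  0.906 -0.422]
 [ 0.043 -0.423 -0.905]
 [-0.999  0.006 -0.051]]
```

View pics/wN.png

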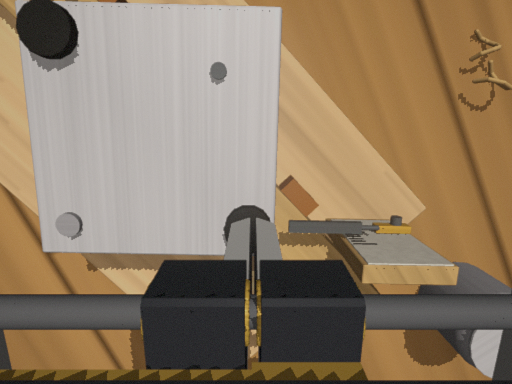

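View pics/wNc.png

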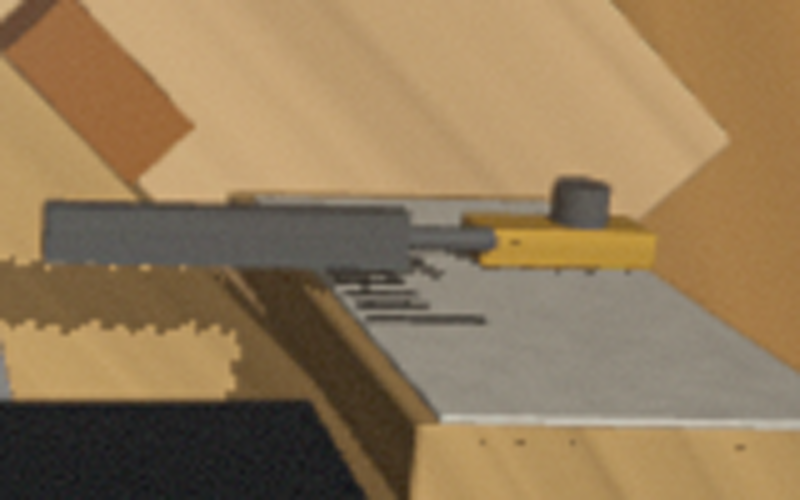

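Run:
```python
from tri import *
cams={k:cam("wrist",np.load(f"st{k}.npy",allow_pickle=True).item()) for k in "MN"}
m=lambda x,y:px(x,y,412,130,7); n=lambda x,y:px(x,y,280,180,5)
obs={"tip":dict(M=m(268,525),N=n(495,240)),
"fto":dict(M=m(398,232),N=n(656,235)),"tbo":dict(M=m(446,260),N=n(655,268)),"tbt":dict(M=m(298,485),N=n(482,266))}
for k,o in obs.items():
    P,e=tri(o,cams); print(k,P.round(1),toj(P),e.round(1))
print(atz(cams["N"],(248,229),83), atz(cams["N"],(47,28),83))
```

```text
tip [698.5 -13.5  69.7] [ 152.4 -146.7   69.7] [-0.2  0.   0.1  0.2]
fto [724.  -30.1  54.7] [ 170.9 -170.9   54.7] [-0.4  0.   0.2  0.4]
tbo [721.6 -34.   56.3] [ 167.4 -173.7   56.3] [-0.3  0.   0.2  0.3]
tbt [698.9 -23.7  55.2] [ 149.3 -156.4   55.2] [-0.7  0.1  0.5  0.7]
[618.12659645  28.01516826  83.        ] [565.0085335  185.84335265  83.        ]
```

Call:
{"method": "send_rows", "body": {
  "commands": [0.8,-0.3,0.4,0,1,1.6,-0.3,0.4,0,1,1.6,-0.3,0.4,0,1,1.6,-0.3,0.4,0,1]
}}

```text
clock: 13.88
position: [617.1, 27.0, 84.1]
tcp_rot: [175.0, 87.2, 59.7]
force: [0.5, 0.1, 0.2]
gripper_width: 0.1
```

```bash
python3 shot.py O
python3 - <<'E'
from h import *
cv2.imwrite("pics/wOc.png",crop(cv2.imread("pics/wO.png"),300,180,460,280,5))
E
```

```text
13.88 [617.11  27.02  84.06] [0.5 0.1 0.2] -8.0 0.7
[[ 0.024  0.904 -0.427]
 [ 0.042 -0.427 -0.903]
 [-0.999  0.004 -0.048]]
```

View pics/wOc.png

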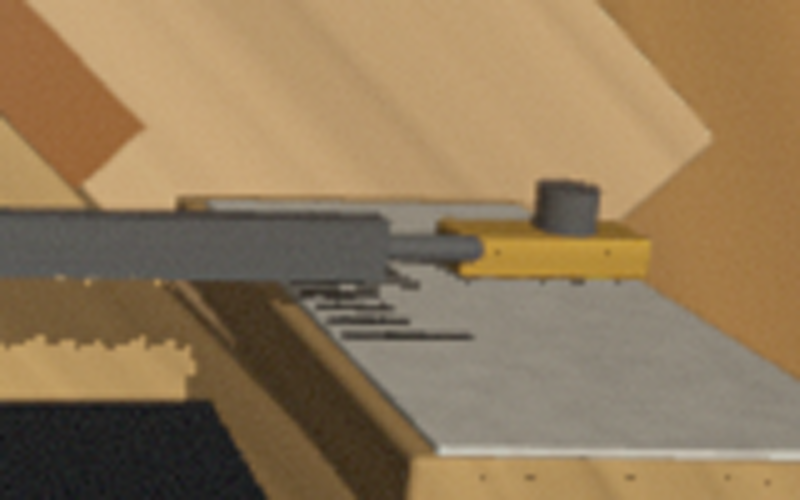

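Call:
{"method": "send_rows", "body": {
  "commands": [0.2,0,0,0,1,0.4,0,0,0,1,0.6,0,0,0,1,0.8,0,0,0,1,0.8,0,0,0,1]
}}

```text
clock: 14.35
position: [618.7, 27.0, 77.3]
tcp_rot: [171.9, 87.1, 56.6]
force: [-0.3, 0.8, 5.3]
gripper_width: 0.3
```

```bash
python3 shot.py P
python3 - <<'E'
from h import *
cv2.imwrite("pics/wPc.png",crop(cv2.imread("pics/wP.png"),300,180,460,280,5))
E
```

```text
14.35 [618.66  27.    77.29] [-0.3  0.8  5.3] -7.7 0.5
[[ 0.028  0.904 -0.426]
 [ 0.042 -0.427 -0.903]
 [-0.999  0.007 -0.05 ]]
```

View pics/wPc.png

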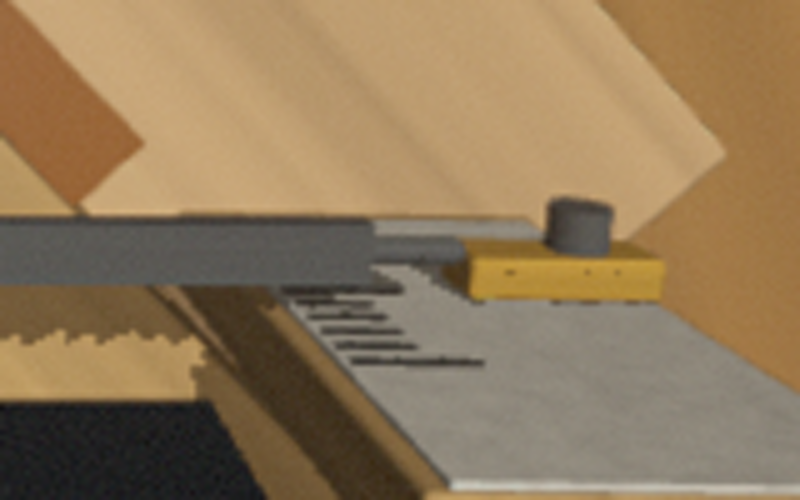

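Run:
```python
from tri import *
cams={k:cam("wrist",np.load(f"st{k}.npy",allow_pickle=True).item()) for k in "MNOP"}
m=lambda x,y:px(x,y,412,130,7); n=lambda x,y:px(x,y,280,180,5);o=lambda x,y:px(x,y,300,180,5)
obs={"tip":dict(M=m(268,525),N=n(495,240),O=o(482,248)),
"fto":dict(M=m(398,232),N=n(656,235),O=o(650,239),P=o(664,262)),"tbo":dict(M=m(446,260),N=n(655,268),O=o(648,278),P=o(662,300)),"tbt":dict(M=m(298,485),N=n(482,266),O=o(460,276),P=o(470,299)),
"ftt":dict(M=m(248,460),P=o(472,260))}
X={}
for k,oo in obs.items():
    P,e=tri(oo,cams);X[k]=P; print(k,P.round(1),e.round(1))
t=X["tip"]
for k,uv in(("N",n(495,240)),("O",o(482,248)),("P",o(464,250))): print(k,zfit(cams[k],uv,t[:2]))
for q in("fto","tbo","tbt"):
  print(q,[round(zfit(cams[k],obs[q][k],X[q][:2])[0],1) for k in "NOP"])
```

```text
tip [698.6 -13.3  70. ] [-0.2  0.   0.2 -0.  -0.1  0.2]
fto [724.1 -29.8  54.8] [-0.7  0.   0.2  0.   0.1  0.6  0.2  0.1]
tbo [721.6 -34.   56.1] [-0.6 -0.   0.   0.2  0.1  0.2  0.2  0.1]
tbt [698.8 -23.6  55. ] [-1.2  0.   0.2  0.4  0.3  0.5  0.2  0.2]
ftt [701.2 -19.1  54.3] [-0.6 -0.   0.3  0.6]
N (np.float64(69.71039849753706), array([ 0.10419622, -0.13095215]))
O (np.float64(69.90424112264293), array([-0.12965669,  0.17930672]))
P (np.float64(61.72366162839692), array([-0.03173663,  0.04318381]))
fto [np.float64(54.5), np.float64(54.4), np.float64(54.6)]
tbo [np.float64(55.9), np.float64(55.9), np.float64(55.8)]
tbt [np.float64(54.3), np.float64(54.3), np.float64(54.6)]
```

Call:
{"method": "send_rows", "body": {
  "commands": [0.2,0,0,0,1,0.4,0,0,0,1,0.5,0,0,0,1,0.5,0,0,0,1]
}}

```text
clock: 14.73
position: [618.9, 27.1, 72.6]
tcp_rot: [171.6, 87.1, 56.3]
force: [-0.6, -0.2, 7.3]
gripper_width: 0.7
```

```bash
python3 shot.py Q
python3 - <<'E'
from h import *
cv2.imwrite("pics/wQc.png",crop(cv2.imread("pics/wQ.png"),340,190,440,255,8))
E
```

```text
14.73 [618.91  27.06  72.62] [-0.6 -0.2  7.3] -7.5 0.2
[[ 0.028  0.904 -0.426]
 [ 0.042 -0.427 -0.903]
 [-0.999  0.007 -0.05 ]]
```

View pics/wQc.png

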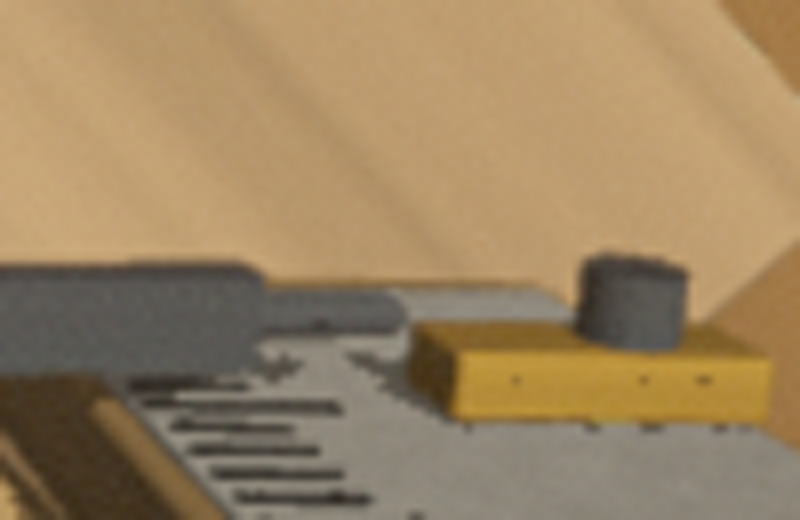

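Run:
```python
from tri import *
c=cam("wrist",np.load("stQ.npy",allow_pickle=True).item()); q=lambda x,y:px(x,y,340,190,8)
for n,xy,uv in [("tip",(698.6,-13.3),(403,314)),("tbt",(698.8,-23.6),(453,420)),("fto",(724.1,-29.8),(770,356)),("ftt",(701.2,-19.1),(457,348)),("fbt",(701.2,-19.1),(412,326))]: print(n,zfit(c,q(*uv),xy))
```

```text
tip (np.float64(54.179667073295114), array([ 0.23686103, -0.32118116]))
tbt (np.float64(54.46151593577055), array([-0.04024494,  0.05026435]))
fto (np.float64(54.189300688288164), array([-0.15320753,  0.26057545]))
ftt (np.float64(52.810558187156985), array([-0.59134874,  0.7944843 ]))
fbt (np.float64(45.21035295877236), array([ 0.09682365, -0.13008377]))
```

Call:
{"method": "send_rows", "body": {
  "commands": [0.1,0,0,0,1,0.2,0,0,0,1,0.2,0,0,0,1]
}}

```text
clock: 15.03
position: [619.0, 27.2, 70.8]
tcp_rot: [171.6, 87.1, 56.3]
force: [-0.0, -0.9, 7.3]
gripper_width: 0.8
```

```bash
python3 shot.py S
python3 - <<'E'
from h import *
cv2.imwrite("pics/wSc.png",crop(cv2.imread("pics/wS.png"),340,190,440,255,8))
E
```

```text
15.03 [618.97  27.18  70.79] [-0.  -0.9  7.3] -7.5 0.2
[[ 0.028  0.904 -0.426]
 [ 0.042 -0.427 -0.903]
 [-0.999  0.007 -0.05 ]]
```

View pics/wSc.png

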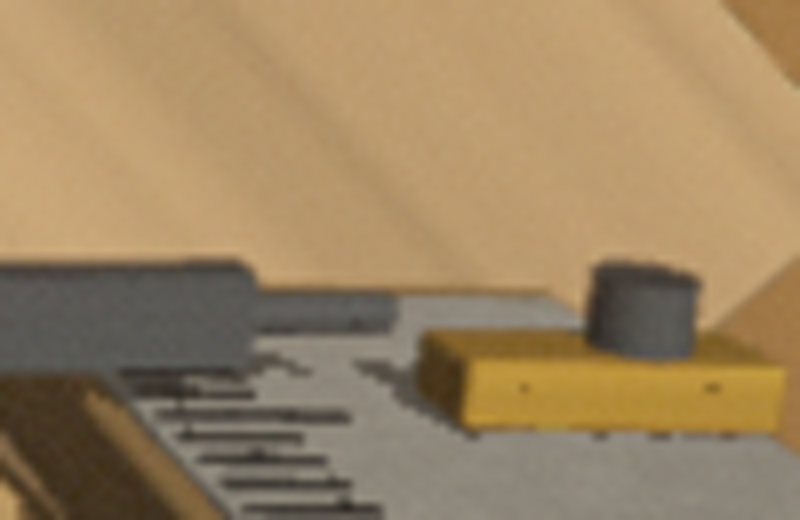

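Run:
```python
from tri import *
c=cam("wrist",np.load("stS.npy",allow_pickle=True).item()); q=lambda x,y:px(x,y,340,190,8)
for n,xy,uv in [("tip",(698.6,-13.3),(396,313)),("tbt",(698.8,-23.6),(465,431)),("fto",(724.1,-29.8),(783,366)),("fbt",(701.2,-19.1),(422,334))]: print(n,zfit(c,q(*uv),xy))
I=cam("wrist",np.load("stI.npy",allow_pickle=True).item())
```

```text
tip (np.float64(51.25757413322211), array([ 0.38043175, -0.51496018]))
tbt (np.float64(54.833110378149335), array([-0.06372159,  0.07946394]))
fto (np.float64(54.30342151196953), array([-0.12144158,  0.20620877]))
fbt (np.float64(45.28133785337033), array([ 0.02721487, -0.03650344]))
```

Call:
{"method": "send_rows", "body": {
  "commands": [0.03,0,0,0,1,0.03,0,0,0,1,0.03,0,0,0,1,0.03,0,0,0,1,0.03,0,0,0,1]
}}

```text
clock: 15.5
position: [619.0, 27.2, 70.7]
tcp_rot: [171.4, 87.1, 56.2]
force: [-1.6, -1.1, 7.4]
gripper_width: 0.3
```

Call:
{"method": "send_rows", "body": {
  "commands": [0,0,0,0,1,0,0,0,0,1,0,0,0,0,1,0,0,0,0,1,0,0,0,0,1]
}}

```text
clock: 15.92
position: [619.0, 27.2, 70.7]
tcp_rot: [171.5, 87.1, 56.2]
force: [-0.2, -0.1, 8.2]
gripper_width: 0.5
```

Call:
{"method": "send_rows", "body": {
  "commands": [0,0,0,0,1,0,0,0,0,1,0,0,0,0,1]
}}

```text
clock: 16.17
position: [619.0, 27.2, 70.7]
tcp_rot: [171.5, 87.1, 56.2]
force: [-0.8, -0.4, 7.2]
gripper_width: 0.2
```

Call:
{"method": "send_rows", "body": {
  "commands": [-0.4,0,0,0,1,-1,0,0,0,1,-2,0,0,0,1,-4,0,0,0,1,-4,0,0,0,1]
}}

```text
clock: 16.58
position: [618.7, 25.7, 112.6]
tcp_rot: [169.7, 87.0, 54.5]
force: [1.1, -0.4, 0.1]
gripper_width: 0.5
```

```bash
python3 shot.py T
python3 - <<'E'
from h import *
print(proj(cam("wrist"),[[698.6,-13.3,69.9],[698.8,-23.6,54.9],[724.1,-29.8,54.8]]))
cv2.imwrite("pics/sT.png",crop(grab_frame("scene"),170,130,400,270,3))
E
```

```text
16.58 [618.67  25.68 112.62] [ 1.1 -0.4  0.1] -8.8 3.2
[[ 0.03   0.904 -0.426]
 [ 0.042 -0.427 -0.903]
 [-0.999  0.009 -0.051]]
[[377.08586882 216.69191321]
 [374.60942644 222.88124604]
 [408.24439021 216.2786032 ]]
```

View pics/wT.png

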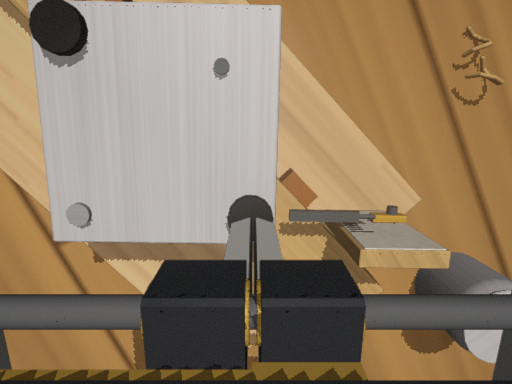

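View pics/sT.png

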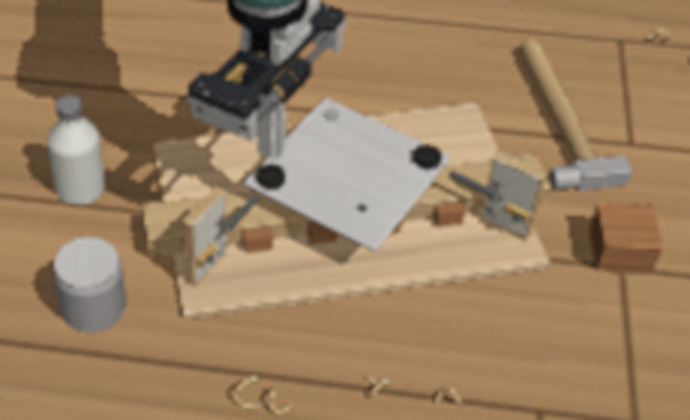

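Call:
{"method": "send_rows", "body": {
  "commands": [-3,0,0,0,1,-5,0,0,0,1,-5,0,0,0,1,-5,0,0,0,1]
}}

```text
clock: 17.02
position: [615.8, 24.0, 159.6]
tcp_rot: [173.1, 87.1, 57.8]
force: [-0.0, -0.0, -0.9]
gripper_width: 0.2
```

```bash
python3 -c "
from rig import *
print(finish_job())"
```

```text
the job is handed in; nothing more can be done
None
```

I pressed the left corner and then the right with the shut fingertips, one at a time. I held each for about 1.2–1.4 s, let it spring back, and handed the job in at about 17 s.

- **Left:** the pointer went down about 17.1 mm. In the picture its tip stood about 0.5 mm above the middle of its tab, as near as I could measure. The push at the hold was about 7 N.
- **Right:** the pointer went down about 19–19.7 mm, and the push was about 7.5 N. The last picture of the tip, before a final 0.3 mm of commanded travel (the arm moved about 0.1 mm), put it about 1.2 mm above the tab's middle. The arm's own travel put it level.
- **Disagreement:** for the right corner the picture and the arm's travel differ by almost 1 mm of pointer height. I stopped between the two and did not take another picture during the hold.
- **After release:** the wrist pictures show both pointers back at rest and both tabs where they were. The scene picture shows the bottle, tin, hammer and offcut where they were.
- **Off plan:** while I was looking for a better view, the last joint reached its range limit and carried the tool about 100 mm off, close to the plate. The force reading showed no contact. It left the tool tilted about 3° for the rest of the job, including both presses.

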